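# Hang a hook-on parts tray behind the rail's lip and latch it home

### The job

Hang the snap-parts tray on the bench rail beside the press: lift its rear hook over the rail's raised front lip in the open part of the rail, lower it gently until the hook sits on the trough floor behind the lip, then slide the tray along the rail, its hook passing under the keeper, until it is home at the stop and the latch bolt has sprung out behind the hook. Feel your way and do not force or drop it (the rail takes no more than a light push), keep the tray upright, leave the tin, the hammer and the thread spool where they are, and let go of the tray.

Things in the scene. Friction and masses are not known exactly. Their poses are not given: they have to be found in the camera images.
- tray: Open sheet-steel tray of snap parts, 90 (x) x 80 (y) x 55 mm high, 0.25 to 0.5 kg, loose on the table. Origin: centre of its underside; z up; +x points to its rear wall (outer face at x = 45 mm), which carries the hook at its top. Hung on the rail it faces as the rail does (x along the rail's x), wall against the apron; let go, it sags up to 5 degrees front down.
- tray_handle (a point): Centre of the tray's wooden handle bar, 92 mm above the tray's underside, over its middle. The bar runs along the tray's y, 74 mm long between two flat uprights, 12 mm thick (x), 16 mm tall. Take hold here from above, across the 12 mm.
- tray_hook (a point): Middle of the lower edge of the hook's tongue: tray x = 54, y = 0, 40 mm above the underside; axes as the tray's. Tongue: 44 mm wide (y), 6 mm thick (x = 51 to 57; 4.2 mm over its last 6 mm), 15 mm long, hanging from a 4 mm thick bridge (top 59 mm above the underside) off the rear wall. The 6 mm gap between wall and tongue goes over the 3 mm lip.
- rail_stand: Bench rail, fixed. Origin: on the table under the middle of the trough; z up; y along the rail; front (tray side) is -x; home end (stop, by the press) is -y. On a steel foot, two columns at the back carry a 250 mm long aluminium channel, clamped at a hand-set height that is NOT measured: trough floor 108 to 138 mm above the table, all rail parts with it. Bends above 30 N from the tray.
- rail_open (a point): Point ON THE TABLE under the trough's middle line, 40 mm from the stand's origin towards +y: middle of the open part (stand y = -40 to 121 mm), where the hook can be lowered in. Trough 9 mm wide (x = -4.5 to 4.5). Front lip x = -7.5 to -4.5, 12 mm above the trough floor; its face goes on 50 mm below as a flat apron. Back plate x = 4.5 to 7.5, 21.5 mm above the floor.
- rail_keeper (a point): Point ON THE TABLE under the keeper's inner end (stand y = -73 mm). The keeper is a flat steel roof over the trough from here to the home end, underside 21.5 mm above the trough floor (a seated hook passes with 2.5 mm to spare, one not fully down jams); its mouth flares up a little out to y = -65 mm. Its top is 25 mm above the trough floor.
- rail_home (a point): Point ON THE TABLE under the middle of the hook's tongue when the tray is home (stand x = 0, y = -95 mm; play along the rail is y = -93 to -96.5). The stop's face is at y = -118.5 mm and meets the tongue's end, 22 mm from its middle.
- latch_bolt (a joint): Sprung brass bolt in the back plate, m: 0 = out, 7 mm into the trough; 0.007 = pushed in flush. Square face at stand y = -71 mm looks to the stop; bevel from y = -63 (full) to -43 mm faces the open part; 3 to 13 mm above the trough floor. A hook slid towards the stop pushes it in (spring 1.2 to 2.3 N; 4 to 10 N felt along the rail) and it springs out behind the hook.
- eyelet_tin: Small round grey tin, 67 mm across, 28 mm high, a bystander. Origin: centre of its underside.
- hammer: Tack hammer with a wooden handle, 259 mm long, lying on the table, a bystander. Origin: centre of its underside.
- thread_spool: Thread spool standing upright, 32 mm across, 45 mm high, near the rail's home end, a bystander. Origin: centre of its underside.
Not all that is in view belongs to the job. What is shaped like the tray but red is not meant.

How it is judged:
By the outcome, as a careful person would: the job done as asked, in the order asked, and still so for the second after the job is handed in, with the robot touching nothing.
It also fails if it takes over 53 s, if anything falls off the work surface, if the arm or the gripper's body presses on something with over 40 N, if the wrist force passes 120 N, or if a joint passes its speed limit or range.

### The arm

A 6-joint arm with a two-finger parallel gripper is mounted at the origin on a cart in front of the work surface, level with it; the furniture and walls round the work are solid. World frame = base frame: x ahead of the robot, y to its left, z up, the work surface at z = 0. Lengths are in m, angles in rad, forces in N, time in s.
With the tool pointing down it reaches from about 0.375 to 0.975 m from the base axis. Payload 3.8 kg.
Tool frame: the origin (TCP) lies where the fingers leave the gripper's body, on its centre line; the fingertips stand 73 mm ahead of it and the grasp point (between the pads) lies 54 mm ahead of it; z points along the fingers, y is the line along which they close (so a half turn about z gives the same grasp; the last joint's range is limited). The gripper opens to 85 mm and grips with 20 to 120 N. Pads are 22 mm wide; open, the fingers measure 114 mm over their backs; the gripper's body (76 mm by 85 mm) begins 54 mm behind the grasp point. The pads swing forward as they close: fully open they stand 13 mm farther back than shut.
Start: joints at [-1.272, 0.264, 1.604, -0, 1.274, -0.037], TCP at [0.222, -0.637, 0.304] pointing down, gripper open.
Joint ranges: [-2.63, 2.63], [-0.94, 2.18], [0.31, 2.57], [-1.31, 4.45], [0, 2.66], [-2.55, 2.55]. Speed limits (rad/s): [2.57, 2.57, 3.14, 3.14, 3.14, 3.14].

### API

Orientations are given as a rotation vector (axis times angle).
In Python, from workcell import read_state, viewer, bot gives the robot as it stands.
- The arm moves only by the tool jog_arm, never from a script. Its argument "increments" is a list that holds one entry, the list of rows, each a list of 7 numbers: the shift along the tool's x, y, z in units of 30 mm (1.0 is 30 mm), then the turn, a rotation vector about the tool's x, y, z in units of 6 degrees (1.0 is 6 degrees), then the opening, from -1 (shut) to 1 (fully open). A call has exactly 5 rows; each row shifts and turns the commanded pose from where the row before left it, along the tool's axes as they then stand; what a row does not reach is not made up. A row lasts 1/12 s, in which the tool goes at most 41.7 mm and 7.16 degrees, less where a joint would pass 70% of its speed; a pose out of reach is approached as far as the arm can. A call is refused whole if a number of a shift passes 1 or a number of a turn 1, either way. A call with a gripper value outside its range is refused whole. The fingers move at their own pace and stop on an object; "force" is the grip in N (left out, the last holds). Time passes only in rows, so rows that do not move let the fingers close, or fill a call up. It gives the time, the measured TCP pose, the force, the opening and the grip force at its end, in the units of the state.
- read_state(): the state, without advancing time (a new reading comes with each control period).
- viewer.read_camera(name): name is "scene" or "top" or "wrist"; returns (picture, depth): 480x640x3 uint8, blue, green, red; 480x640 float32, m along the optical axis (not along the pixel's ray), 0 where there is no reading.
- viewer.camera_params(name): a dict with "fx", "fy", "cx", "cy" (pixels), "k1" (the pictures are not rectified: a ray, as slopes to the right and down, at radius r is drawn at 1 + k1 r^2 times it, then the intrinsics apply), "R" (3x3) and "t" (3): a world point X has camera coordinates R X + t; the wrist camera has in their place "hand_eye" (4x4, takes a point from camera to tool coordinates, whose origin is the TCP and whose axes are the flange's). Camera axes: x right, y down, z forward; pixel columns grow to the right and rows downward; lengths in m; the calibration is good to about 2 mm. A picture is of the moment at which its call begins: read the wrist's pose just before it. camera_params takes no time and is no camera call.
- bot.finish_job(): hands the job in; it is judged then, once.
The state is a dict: "time": time; "q": joint angles; "joint_vel": joint speeds; "joint_torque": joint torques, N m; "tool_pos": TCP position; "tcp_rot": TCP orientation; "wrist_force": force on the tool from outside, world axes, zero at the start; "torque": the same for the moment, N m; "width": opening from 0.0 (shut) to 1.0 (fully open); "grip_force": force on a finger pad.
Only numpy, scipy, OpenCV 4.12 (cv2) and the standard library are available. Lean on these libraries where they do the work, as an engineer would, in place of code of your own. Each camera call takes 0.05 s, during which the arm holds its last target. There are 200 camera calls.

## Working session

There is one attempt and no reset: what is moved stays moved. The work goes in short steps, Python scripts to look and compute and a tool call to move; the robot and the scene stay as the last step left them, time stands still between calls to the robot, and variables do not carry over. Pictures are saved under pics/ and viewed, at most 10 in all, crops included, and the job is handed in when it is done.

Besides the shell and the picture viewer there is one more tool, called by a JSON object that holds its "op" and its "data", one argument or row to a line. jog_arm: Moves the arm, as the interface text tells. Its arguments: {"type":"object","properties":{"increments":{"type":"array","items":{"type":"array","items":{"type":"array","items":{"type":"number"}}}},"force":{"type":"number"}},"required":["increments"]}

```bash
mkdir -p pics; ls
cat > h.py <<'E'
import numpy as np, cv2
from workcell import read_state, viewer, bot
from scipy.spatial.transform import Rotation as Rn
def cam(n):
    s=read_state(); p=viewer.camera_params(n); im,d=viewer.read_camera(n)
    if 'hand_eye' in p:
        H=np.array(p['hand_eye']); T=np.eye(4); T[:3,:3]=Rn.from_rotvec(s['tcp_rot']).as_matrix(); T[:3,3]=s['tool_pos']; M=T@H
    else:
        M=np.eye(4); R=np.array(p['R']); M[:3,:3]=R.T; M[:3,3]=-R.T@np.array(p['t'])
    return im,d,p,M
def slopes(p,uv):
    K=np.array([[p['fx'],0,p['cx']],[0,p['fy'],p['cy']],[0,0,1]],float)
    return cv2.undistortPoints(np.array(uv,float).reshape(-1,1,2),K,np.array([p['k1'],0,0,0.]))[:,0]
def cloud(d,p,M):
    v,u=np.mgrid[:480,:640]; s=slopes(p,np.stack([u,v],-1).reshape(-1,2))
    P=np.c_[s,np.ones(len(s))]*d.reshape(-1,1)
    return (P@M[:3,:3].T+M[:3,3]).reshape(480,640,3)
def onplane(p,M,uv,z):
    r=np.c_[slopes(p,uv),np.ones(len(np.reshape(uv,(-1,2))))]@M[:3,:3].T
    return M[:3,3]+r*((z-M[2,3])/r[:,2])[:,None]
E
python3 - <<'E'
from h import *
for n in ['scene','top']:
    im,d,p,M=cam(n); cv2.imwrite(f'pics/{n}0.png',im); np.savez(f'{n}0.npz',im=im,d=d,M=M); print(n,M.round(3).tolist(),p['fx'],(d>0).mean())
s=read_state(); print(s)
E
```

```text
pics
scene [[0.47, -0.519, 0.714, -0.185], [-0.882, -0.289, 0.371, -0.655], [0.013, -0.804, -0.594, 0.671], [0.0, 0.0, 0.0, 1.0]] 599.7815873120761 0.9960904947916667
top [[-0.013, -0.993, 0.116, 0.413], [-1.0, 0.012, -0.008, -0.273], [0.006, -0.116, -0.993, 1.157], [0.0, 0.0, 0.0, 1.0]] 575.3509183614115 0.9959830729166667
{'time': 0.1, 'q': array([-1.27187251e+00,  2.64682117e-01,  1.60528686e+00, -2.07456500e-05,
        1.27369741e+00, -3.69119526e-02]), 'joint_vel': array([ 0.00114299, -0.00026386, -0.00228447,  0.001375  , -0.00031749,
        0.00071196]), 'joint_torque': array([-1.60490799e-04, -5.16706967e+01, -3.68588483e+01, -9.48028310e-05,
        6.21321058e-03, -7.44447516e-05]), 'tool_pos': array([ 0.22228022, -0.63678635,  0.30265678]), 'tcp_rot': array([-3.09537967e+00, -5.24720261e-01,  4.56105902e-04]), 'wrist_force': array([-0.17480263,  0.08629165,  0.1913728 ]), 'torque': array([ 0.01576859, -0.01239764,  0.018907  ]), 'grip_force': 0.0, 'width': 0.9987127019406804}
```

View pics/scene0.png

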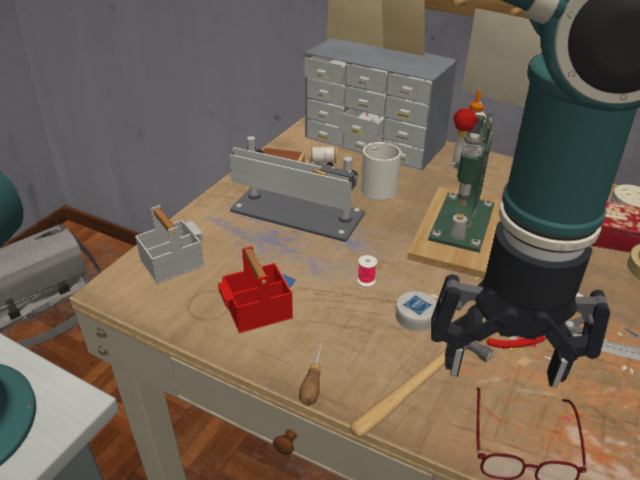

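View pics/top0.png

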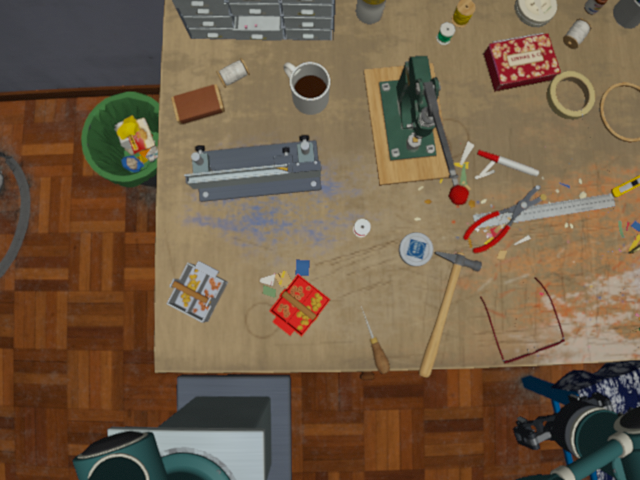

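The grey tray is at top (197,292) / scene (170,245). The red one at top (300,305) / scene (258,290) is the decoy, because the tray described is plain sheet steel. The rail is at top (254,172), with the keeper at its right (home) end. The spool is at (362,228) and the tin at (416,249). Next I'll measure the tray and the rail and enlarge the tray.

Run:
```python
from h import *
for n in ['scene','top']:
    z=np.load(n+'0.npz'); p=viewer.camera_params(n); im=z['im']; C=cloud(z['d'],p,z['M'])
    np.save(n+'C.npy',C)
    hsv=cv2.cvtColor(im,cv2.COLOR_BGR2HSV)
    box={'scene':(slice(195,285),slice(130,210)),'top':(slice(255,330),slice(160,235))}[n]
    Q=C[box].reshape(-1,3); S=hsv[box].reshape(-1,3)
    m=(Q[:,2]>.012)&(Q[:,2]<.15); 
    print(n,'tray zmax',np.percentile(Q[m,2],[2,50,95,99.5]), cv2.minAreaRect(Q[m&(Q[:,2]>.04)&(Q[:,2]<.07),:2].astype(np.float32)))
    h=m&(Q[:,2]>.088)
    print(' handle',cv2.minAreaRect(Q[h,:2].astype(np.float32)),Q[h].mean(0))
    box={'scene':(slice(125,240),slice(220,375)),'top':(slice(130,205),slice(180,330))}[n]
    Q=C[box].reshape(-1,3); 
    for a,b in [(0.004,.03),(.08,.2)]:
        m=(Q[:,2]>a)&(Q[:,2]<b)&(Q[:,0]<.78)
        print(' rail',a,cv2.minAreaRect(Q[m,:2].astype(np.float32)),np.percentile(Q[m,2],[5,25,50,75,95]).round(4))
im=np.load('top0.npz')['im']; im2=np.load('scene0.npz')['im']
a=cv2.resize(im[250:340,155:255],(400,360),interpolation=2); b=cv2.resize(im2[190:280,125:225],(400,360),interpolation=2)
c=cv2.resize(im[130:210,175:335],(400,200),interpolation=2); d=cv2.resize(im2[130:240,220:375],(400,200),interpolation=2)
cv2.imwrite('pics/crop1.png',np.vstack([np.hstack([a,b]),np.hstack([c,d])]))
```

```text
scene tray zmax [0.01410686 0.04358817 0.09894741 0.10141271] ((0.42985403537750244, -0.039649464190006256), (0.0873931422829628, 0.10274743288755417), 63.56431579589844)
 handle ((0.42433473467826843, -0.03768792375922203), (0.08479779213666916, 0.01825340837240219), 62.03963851928711) [ 0.42038558 -0.0413111   0.0974228 ]
 rail 0.004 ((0.6543453335762024, -0.15658746659755707), (0.1262175291776657, 0.2550176680088043), 8.214893341064453) [0.0068 0.0091 0.0102 0.0112 0.0157]
 rail 0.08 ((0.6706725358963013, -0.15406186878681183), (0.0844830721616745, 0.25338730216026306), 3.811105966567993) [0.0836 0.0976 0.1141 0.1242 0.1371]
top tray zmax [0.01257274 0.05198465 0.10061841 0.10327733] ((0.4292507469654083, -0.03787381947040558), (0.08182428032159805, 0.10203719139099121), 62.75301742553711)
 handle ((0.42449527978897095, -0.03474821522831917), (0.08317964524030685, 0.015599913895130157), 63.19918441772461) [ 0.42418458 -0.03564468  0.09895782]
 rail 0.004 ((0.6793904304504395, -0.14155566692352295), (0.30708253383636475, 0.1554364114999771), 89.18817901611328) [0.0055 0.0078 0.0093 0.0109 0.0133]
 rail 0.08 ((0.670814037322998, -0.15115085244178772), (0.07787560671567917, 0.25131186842918396), 4.668746471405029) [0.0895 0.104  0.1141 0.1288 0.1387]
```

View pics/crop1.png

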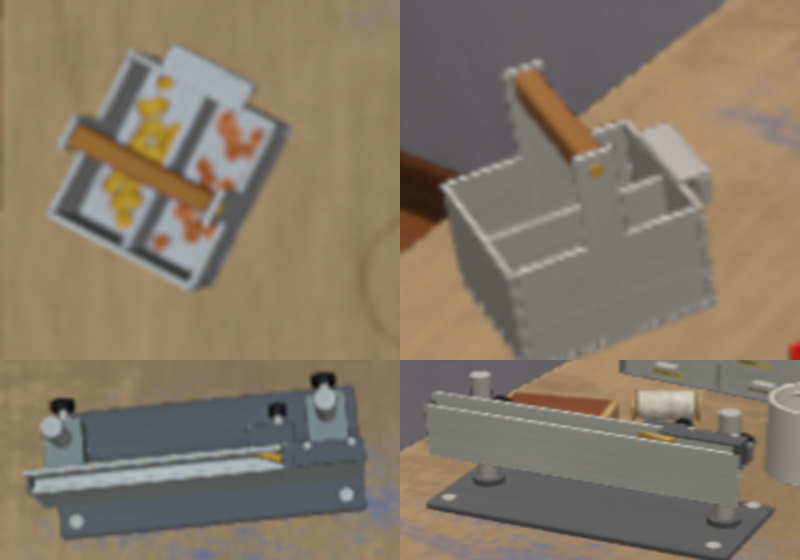

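The crop confirms the grey tray, with its hook flap towards image upper right. Its yaw is about -27° and the handle is at about (0.424,-0.036). The brass bolt and the keeper are at the rail's right end. Now I'll refine the rail and plan the moves.

Run:
```python
from h import *
for n in ['scene','top']:
    C=np.load(n+'C.npy'); im=np.load(n+'0.npz')['im']
    Q=C.reshape(-1,3); a=np.radians(4.3); ex=np.array([np.cos(a),np.sin(a)]); ey=np.array([-np.sin(a),np.cos(a)])
    o=np.array([.655,-.155]); L=(Q[:,:2]-o)@np.c_[ex,ey]; z=Q[:,2]
    print(n)
    m=(abs(L[:,0])<.08)&(abs(L[:,1])<.14)&(z>.06)
    print(' all y ext',np.percentile(L[m&(L[:,0]<.02),1],[.5,99.5]))
    # apron: z 0.07-0.11
    k=m&(z>.075)&(z<.11)&(L[:,0]<.02)
    if k.sum()>30:
        k2=k.copy()
        for _ in range(5):
            c=np.polyfit(L[k2,1],L[k2,0],1); r=L[:,0]-np.polyval(c,L[:,1]); k2=k&(abs(r)<.003)
        print(' apron',k2.sum(),c, r[k2].std())
    # profile of max z and histogram by x
    for x0 in np.arange(-.03,.03,.004):
        b=m&(L[:,0]>x0)&(L[:,0]<x0+.004)&(abs(L[:,1]-.04)<.06)
        if b.sum()>5: print('  %.3f n%d'%(x0,b.sum()),np.percentile(z[b],[5,50,95]).round(4))
    K=m&(z>.115)&(L[:,1]<-.07)&(L[:,1]>-.12)&(L[:,0]<.03); print(' keeper',np.percentile(z[K],[50,90,97]))
```

```text
scene
 all y ext [-0.1255551   0.12394116]
 apron 1833 [-0.0092557  -0.01974011] 0.0013677763383511626
  -0.026 n212 [0.0666 0.0929 0.1208]
  -0.022 n1231 [0.0664 0.0954 0.1223]
  -0.018 n164 [0.064  0.094  0.1211]
  -0.014 n49 [0.1201 0.1275 0.1351]
  -0.010 n354 [0.1186 0.1262 0.1338]
  -0.006 n60 [0.117  0.1256 0.1334]
  0.014 n34 [0.1204 0.1334 0.1431]
  0.018 n16 [0.1205 0.1318 0.1442]
  0.022 n17 [0.1178 0.1352 0.1452]
 keeper [0.13198488 0.13922277 0.14396845]
top
 all y ext [-0.12192606  0.12573903]
 apron 88 [-0.00696059 -0.01073714] 0.0017291897454494501
  -0.022 n514 [0.0673 0.0992 0.1242]
  -0.018 n49 [0.1095 0.1129 0.122 ]
  -0.014 n162 [0.1081 0.1117 0.1292]
  -0.010 n274 [0.1093 0.124  0.1349]
  -0.006 n11 [0.1298 0.1311 0.1328]
  -0.002 n13 [0.1025 0.1042 0.1056]
  0.002 n18 [0.0948 0.1038 0.1078]
  0.006 n15 [0.0938 0.1035 0.1061]
  0.010 n21 [0.093  0.1029 0.1239]
  0.014 n36 [0.0963 0.1154 0.1436]
  0.018 n23 [0.1011 0.1111 0.1435]
  0.022 n24 [0.0891 0.1081 0.1443]
  0.026 n19 [0.0864 0.1032 0.1122]
 keeper [0.1359629  0.14344268 0.14513383]
```

{"op": "jog_arm", "data": {
  "increments": [
    [[0.65,-0.835,0.05,0,0,0,1],[0.65,-0.835,0.05,0,0,0,1],[0.65,-0.835,0.05,0,0,0,1],[0.65,-0.835,0.05,0,0,0,1],[0.65,-0.835,0.05,0,0,0,1]]
  ]
}}

```text
time: 0.52
tool_pos: [0.2732, -0.4852, 0.2955]
tcp_rot: [-3.096, -0.524, 0.0]
wrist_force: [0.8, 0.3, 0.1]
width: 1.0
grip_force: 0.0
```

{"op": "jog_arm", "data": {
  "increments": [
    [[0.65,-0.835,0.05,0,0,0,1],[0.65,-0.835,0.05,0,0,0,1],[0.65,-0.835,0.05,0,0,0,1],[0.65,-0.835,0.05,0,0,0,1],[0.65,-0.835,0.05,0,0,0,1]]
  ]
}}

```text
time: 0.93
tool_pos: [0.3239, -0.3348, 0.2883]
tcp_rot: [-3.097, -0.524, 0.0]
wrist_force: [0.0, -0.1, -0.6]
width: 1.002
grip_force: 0.0
```

{"op": "jog_arm", "data": {
  "increments": [
    [[0.65,-0.835,0.05,0,0,0,1],[0.65,-0.835,0.05,0,0,0,1],[0.65,-0.835,0.05,0,0,0,1],[0.65,-0.835,0.05,0,0,0,1],[0.65,-0.835,0.05,0,0,0,1]]
  ]
}}

```text
time: 1.35
tool_pos: [0.3746, -0.1845, 0.281]
tcp_rot: [-3.097, -0.524, 0.0]
wrist_force: [1.4, -0.6, 0.5]
width: 1.0
grip_force: 0.0
```

{"op": "jog_arm", "data": {
  "increments": [
    [[0.65,-0.835,0.05,0,0,0,1],[0.65,-0.835,0.05,0,0,0,1],[0.65,-0.835,0.05,0,0,0,1],[0.65,-0.835,0.05,0,0,0,1],[0.65,-0.835,0.05,0,0,0,1]]
  ]
}}

```text
time: 1.77
tool_pos: [0.4254, -0.0342, 0.2736]
tcp_rot: [3.097, 0.525, -0.0]
wrist_force: [-0.3, -0.3, -0.6]
width: 1.003
grip_force: 0.0
```

{"op": "jog_arm", "data": {
  "increments": [
    [[0,0,0.15,0,0,-0.9,1],[0,0,0.15,0,0,-0.9,1],[0,0,0.15,0,0,-0.9,1],[0,0,0.15,0,0,-0.9,1],[0,0,0.15,0,0,-0.9,1]]
  ]
}}

```text
time: 2.18
tool_pos: [0.4252, -0.0354, 0.2507]
tcp_rot: [-2.886, -1.241, 0.001]
wrist_force: [1.2, -0.1, -0.1]
width: 0.998
grip_force: 0.0
```

{"op": "jog_arm", "data": {
  "increments": [
    [[0,0,0,0,0,-0.9,1],[0,0,0,0,0,-0.9,1],[0,0,0,0,0,-0.97,1],[0,0,0,0,0,0,1],[0,0,0,0,0,0,1]]
  ]
}}

```text
time: 2.6
tool_pos: [0.4253, -0.0357, 0.2511]
tcp_rot: [-2.683, -1.634, 0.001]
wrist_force: [-0.2, -0.1, 0.1]
width: 1.0
grip_force: 0.0
```

Run:
```python
from h import *
im,d,p,M=cam('wrist'); cv2.imwrite('pics/w1.png',im); print(M.round(3).tolist())
C=cloud(d,p,M); Q=C.reshape(-1,3); s=read_state(); 
near=np.linalg.norm(Q[:,:2]-s['tool_pos'][:2],axis=1)<.075
hsv=cv2.cvtColor(im,cv2.COLOR_BGR2HSV).reshape(-1,3)
h=near&(Q[:,2]>.09)&(Q[:,2]<.112)&(d.ravel()>0)
print(h.sum(),cv2.minAreaRect(Q[h,:2].astype(np.float32)),Q[h].mean(0),np.percentile(Q[h,2],[5,50,95]))
w=h&(hsv[:,1]>90); print(w.sum(),cv2.minAreaRect(Q[w,:2].astype(np.float32)),Q[w].mean(0))
t=near&(Q[:,2]>.045)&(Q[:,2]<.068); print(t.sum(),cv2.minAreaRect(Q[t,:2].astype(np.float32)))
```

```text
[[0.888, -0.438, -0.138, 0.462], [-0.459, -0.848, -0.266, 0.031], [-0.0, 0.3, -0.954, 0.322], [0.0, 0.0, 0.0, 1.0]]
2306 ((0.4276745915412903, -0.0358591191470623), (0.08154044300317764, 0.017749110236763954), 62.93905258178711) [ 0.42853579 -0.03428371  0.10042839] [0.09711698 0.10080253 0.10209817]
1833 ((0.42881613969802856, -0.03433888405561447), (0.07779192924499512, 0.0115610146895051), 62.33261489868164) [ 0.42840119 -0.03436823  0.10078592]
3835 ((0.4327022433280945, -0.03920631855726242), (0.08023112267255783, 0.10218729078769684), 62.83243179321289)
```

View pics/w1.png

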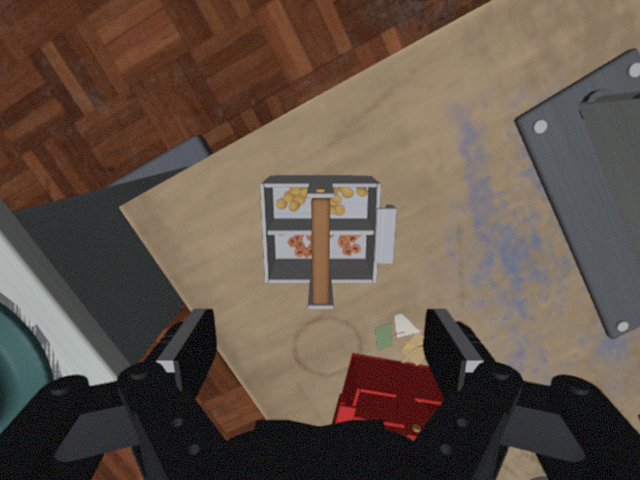

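The wrist view shows the tray handle at (320,250), centred between the fingers, with the hook on the right at (387,235). I'll descend and grip.

{"op": "jog_arm", "data": {
  "increments": [
    [[0.05,0.03,0.5,0,0,0,1],[0,0,0.5,0,0,0,1],[0,0,0.5,0,0,0,1],[0,0,0.5,0,0,0,1],[0,0,0.5,0,0,0,1]]
  ]
}}

```text
time: 3.07
tool_pos: [0.427, -0.0348, 0.1758]
tcp_rot: [2.682, 1.635, 0.0]
wrist_force: [0.5, -0.5, 0.5]
width: 1.001
grip_force: 0.0
```

{"op": "jog_arm", "data": {
  "increments": [
    [[0,0,0.4,0,0,0,1],[0,0,0.3,0,0,0,1],[0,0,0.2,0,0,0,1],[0,0,0.08,0,0,0,1],[0,0,0,0,0,0,1]]
  ]
}}

```text
time: 3.48
tool_pos: [0.4269, -0.0348, 0.1467]
tcp_rot: [-2.681, -1.637, 0.001]
wrist_force: [-0.4, 0.7, -0.0]
width: 1.0
grip_force: 0.0
```

{"op": "jog_arm", "data": {
  "increments": [
    [[0,0,0,0,0,0,-1],[0,0,0,0,0,0,-1],[0,0,0,0,0,0,-1],[0,0,0,0,0,0,-1],[0,0,0,0,0,0,-1]]
  ],
  "force": 50
}}

```text
time: 3.9
tool_pos: [0.4273, -0.0349, 0.1474]
tcp_rot: [2.68, 1.638, 0.001]
wrist_force: [-0.9, 0.1, -0.5]
width: 0.298
grip_force: 0.0
```

{"op": "jog_arm", "data": {
  "increments": [
    [[0,0,0,0,0,0,-1],[0,0,0,0,0,0,-1],[0,0,0,0,0,0,-1],[0,0,0,0,0,0,-1],[0,0,0,0,0,0,-1]]
  ]
}}

```text
time: 4.32
tool_pos: [0.4268, -0.0347, 0.1472]
tcp_rot: [-2.68, -1.638, 0.001]
wrist_force: [-2.9, 2.4, 4.8]
width: 0.13
grip_force: 51.1
```

{"op": "jog_arm", "data": {
  "increments": [
    [[0,0,-0.1,0,0,0,-1],[0,0,-0.3,0,0,0,-1],[0,0,-0.6,0,0,0,-1],[0,0,-0.7,0,0,0,-1],[0,0,-0.7,0,0,0,-1]]
  ]
}}

```text
time: 4.73
tool_pos: [0.4264, -0.0349, 0.2193]
tcp_rot: [-2.68, -1.638, 0.002]
wrist_force: [0.9, 0.1, -4.1]
width: 0.127
grip_force: 49.9
```

{"op": "jog_arm", "data": {
  "increments": [
    [[0,0,-0.6,0,0,0,-1],[0,0,-0.5,0,0,0,-1],[0,0,-0.4,0,0,0,-1],[0,0,-0.1,0,0,0,-1],[0,0,0,0,0,0,-1]]
  ]
}}

```text
time: 5.15
tool_pos: [0.4276, -0.035, 0.2681]
tcp_rot: [2.679, 1.637, 0.003]
wrist_force: [0.2, -0.1, -3.4]
width: 0.129
grip_force: 49.9
```

{"op": "jog_arm", "data": {
  "increments": [
    [[-0.05,0.3,0,0,0,0,-1],[-0.07,0.5,0,0,0,0,-1],[-0.07,0.6,0,0,0,0,-1],[-0.07,0.6,0,0,0,0,-1],[-0.07,0.6,0,0,0,0,-1]]
  ]
}}

```text
time: 5.57
tool_pos: [0.4922, -0.08, 0.2651]
tcp_rot: [-2.679, -1.638, 0.003]
wrist_force: [0.8, -0.4, -3.9]
width: 0.13
grip_force: 49.8
```

{"op": "jog_arm", "data": {
  "increments": [
    [[-0.07,0.6,0,0,0,0,-1],[-0.07,0.6,0,0,0,0,-1],[-0.07,0.6,0,0,0,0,-1],[-0.06,0.4,0,0,0,0,-1],[-0.05,0.2,0,0,0,0,-1]]
  ]
}}

```text
time: 5.98
tool_pos: [0.5525, -0.1217, 0.2653]
tcp_rot: [-2.68, -1.637, 0.002]
wrist_force: [0.9, -0.8, -3.4]
width: 0.131
grip_force: 49.9
```

{"op": "jog_arm", "data": {
  "increments": [
    [[0,0,0,0,0,-0.3,-1],[0,0,0,0,0,-0.6,-1],[0,0,0,0,0,-0.6,-1],[0,0,0,0,0,-0.6,-1],[0,0,0,0,0,-0.6,-1]]
  ]
}}

```text
time: 6.4
tool_pos: [0.5509, -0.1205, 0.2659]
tcp_rot: [-2.419, -2.002, 0.002]
wrist_force: [-1.2, 0.6, -3.9]
width: 0.135
grip_force: 49.9
```

{"op": "jog_arm", "data": {
  "increments": [
    [[0,0,0,0,0,-0.6,-1],[0,0,0,0,0,-0.6,-1],[0,0,0,0,0,-0.6,-1],[0,0,0,0,0,-0.5,-1],[0,0,0,0,0,-0.33,-1]]
  ]
}}

```text
time: 6.82
tool_pos: [0.5509, -0.1204, 0.266]
tcp_rot: [-2.121, -2.315, 0.001]
wrist_force: [-0.4, -0.4, -4.1]
width: 0.13
grip_force: 49.9
```

{"op": "jog_arm", "data": {
  "increments": [
    [[0,0,0,0,0,0,-1],[0,0,0,0,0,0,-1],[0,0,0,0,0,0,-1],[0,0,0,0,0,0,-1],[0,0,0,0,0,0,-1]]
  ]
}}

```text
time: 7.23
tool_pos: [0.5515, -0.1206, 0.2669]
tcp_rot: [-2.126, -2.313, 0.0]
wrist_force: [-0.2, 0.0, -2.8]
width: 0.135
grip_force: 49.9
```

Run:
```python
from h import *
s=read_state(); print(s['tool_pos'],s['tcp_rot'],s['wrist_force'],s['torque'],s['width'],s['q'])
im,d,p,M=cam('wrist'); cv2.imwrite('pics/w2.png',im); np.savez('w2.npz',im=im,d=d,M=M)
im,d,p,M=cam('top');np.savez('t2.npz',im=im,d=d,M=M)
im,d,p,M=cam('scene');np.savez('s2.npz',im=im,d=d,M=M)
```

```text
[ 0.55153555 -0.12059703  0.26688456] [-2.12592956e+00 -2.31271725e+00  1.91992772e-04] [-0.24000935  0.00916255 -2.80276421] [ 0.02152245  0.01683025 -0.0170333 ] 0.1346079653613529 [-2.59384374e-01  8.29010903e-02  1.88459388e+00 -7.56581875e-06
  1.17434711e+00 -3.43496071e-01]
```

View pics/w2.png

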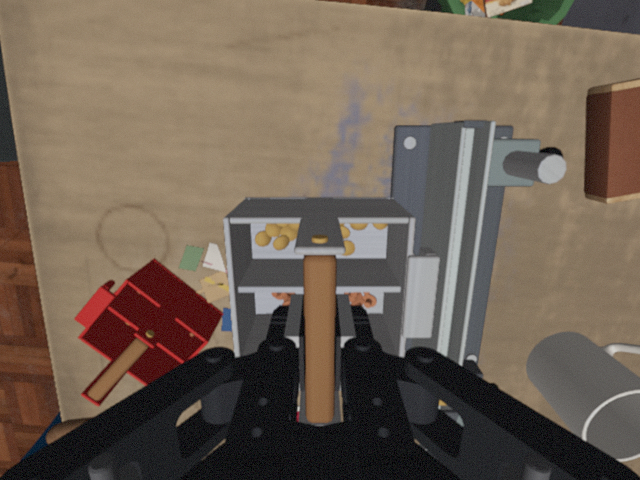

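The wrist view shows the hook bridge at (422,297), and the lip and back plate lines from (465,130) down to (447,350). Next I'll measure both in this one view's depth, in the tray frame.

Run:
```python
from h import *
z=np.load('w2.npz'); p=viewer.camera_params('wrist'); C=cloud(z['d'],p,z['M']); Q=C.reshape(-1,3); s=read_state()
R=Rn.from_rotvec(s['tcp_rot']).as_matrix(); ty=R[:,1]; tx=-R[:,0]; ty[2]=0;tx[2]=0
print('tray x dir deg',np.degrees(np.arctan2(ty[1],ty[0])))
# tray frame: X along tool y; Y = z cross X
X=ty/np.linalg.norm(ty); Y=np.cross([0,0,1],X); dl=Q-s['tool_pos']; T=np.c_[dl@X,dl@Y,Q[:,2]].reshape(480,640,3)
np.save('w2T.npy',T)
d=z['d']
# print a profile across image row at rows 170,230,297,330
for r in (170,230,297,330):
    print('row',r)
    for c in range(396,500,3):
        if d[r,c]>0: print('  %d'%c,(T[r,c]*1000).round(1),z['im'][r,c])
```

```text
tray x dir deg 4.830645651686149
row 170
  396 [70.2 42.8 11.2] [103  94  89]
  399 [72.9 42.8 11. ] [106  97  92]
  402 [75.5 42.9 11.6] [100  94  89]
  405 [78.3 42.9 11.3] [104  96  92]
  408 [81.  42.8 11. ] [104  93  92]
  411 [83.9 42.8 10.3] [103  96  89]
  414 [86.3 42.9 11.8] [107  98  95]
  417 [88.8 43.  12.3] [102  94  91]
  420 [91.8 42.9 11.3] [106  98  94]
  423 [94.7 42.8 10.4] [106  97  97]
  426 [97.1 42.9 11.8] [98 91 89]
  429 [82.1 48.8 70.2] [82 85 84]
  432 [82.4 49.4 76.4] [88 89 89]
  435 [82.7 50.  82.4] [91 92 90]
  438 [82.6 50.7 89.2] [85 84 83]
  441 [82.4 51.4 96.1] [90 92 90]
  444 [ 82.2  52.  102.3] [91 92 88]
  447 [ 81.8  52.7 109.1] [85 82 83]
  450 [ 81.7  53.2 114.5] [85 89 85]
  453 [ 81.4  53.9 120.6] [85 86 83]
  456 [ 82.3  54.1 122.9] [101 103 100]
  459 [ 83.4  54.3 124.8] [180 178 173]
  462 [ 89.9  53.1 112.6] [171 171 165]
  465 [ 91.6  53.1 113.2] [183 184 176]
  468 [ 94.   53.  111.8] [174 174 167]
  471 [ 94.2  53.4 115.9] [85 85 84]
  474 [ 94.   53.9 120.7] [84 83 83]
  477 [ 93.8  54.4 125.2] [89 90 88]
  480 [ 94.1  54.7 128.6] 
[... 3651 characters left out ...]
86 187 180]
  450 [ 94.3 -59.  113.8] [123 125 120]
  453 [ 94.3 -56.  118.8] [84 84 82]
  456 [ 94.2 -53.  123.9] [89 88 89]
  459 [ 93.8 -49.6 129.4] [86 91 87]
  462 [ 93.7 -46.8 134.1] [94 98 95]
  465 [ 95.  -46.  135.4] [182 184 179]
  468 [ 155.8 -120.8   10.9] [104  98  98]
  471 [ 159.5 -121.6    9.6] [96 92 86]
  474 [ 161.5 -120.2   12. ] [99 95 90]
  477 [ 165.1 -120.7   11.1] [92 88 84]
  480 [ 167.7 -120.1   12.2] [98 92 89]
  483 [ 176.8 -127.     0.7] [ 91 110 124]
  486 [ 180.1 -127.     0.7] [ 93 117 132]
  489 [ 184.  -127.8   -0.6] [100 117 134]
  492 [ 186.5 -126.9    0.9] [ 98 119 137]
  495 [ 189.8 -127.1    0.7] [ 95 117 135]
  498 [ 193.  -127.     0.9] [ 93 115 133]
```

The lip, trough and back plate are clear and parallel to the tray. The tongue is at X≈54.4 and the trough centre at 89.8, so I move +35.4 mm. The floor is at z≈0.1127, which seats the tray at TCP z≈0.219. I'll move over and stop 18 mm above the floor.

{"op": "jog_arm", "data": {
  "increments": [
    [[0,0.16,0,0,0,0,-1],[0,0.3,0,0,0,0,-1],[0,0.36,0,0,0,0,-1],[0,0.24,0,0,0,0,-1],[0,0.12,0,0,0,0,-1]]
  ]
}}

```text
time: 7.8
tool_pos: [0.5884, -0.1175, 0.2671]
tcp_rot: [2.125, 2.314, 0.0]
wrist_force: [-4.5, 0.0, -1.5]
width: 0.128
grip_force: 50.3
```

{"op": "jog_arm", "data": {
  "increments": [
    [[0,0,0.2,0,0,0,-1],[0,0,0.3,0,0,0,-1],[0,0,0.3,0,0,0,-1],[0,0,0.15,0,0,0,-1],[0,0,0.05,0,0,0,-1]]
  ]
}}

```text
time: 8.22
tool_pos: [0.5857, -0.1174, 0.2345]
tcp_rot: [-2.124, -2.311, 0.002]
wrist_force: [0.4, 0.3, -3.7]
width: 0.13
grip_force: 49.8
```

{"op": "jog_arm", "data": {
  "increments": [
    [[0,0,0,0,0,0,-1],[0,0,0,0,0,0,-1],[0,0,0,0,0,0,-1],[0,0,0,0,0,0,-1],[0,0,0,0,0,0,-1]]
  ]
}}

```text
time: 8.63
tool_pos: [0.5872, -0.1177, 0.2376]
tcp_rot: [2.125, 2.312, 0.001]
wrist_force: [-0.7, -0.0, -3.7]
width: 0.13
grip_force: 49.8
```

```bash
cat > prof.py <<'E'
from h import *
import sys
def go(tag,rows,c0=385,c1=480):
    s=read_state(); im,d,p,M=cam('wrist'); cv2.imwrite(f'pics/{tag}.png',im); C=cloud(d,p,M); Q=C.reshape(-1,3)
    R=Rn.from_rotvec(s['tcp_rot']).as_matrix(); X=R[:,1].copy(); X[2]=0; X/=np.linalg.norm(X); Y=np.cross([0,0,1],X); dl=Q-s['tool_pos']
    T=(np.c_[dl@X,dl@Y,Q[:,2]].reshape(480,640,3)*1000).round(1)
    print('F',s['wrist_force'].round(1),s['torque'].round(2),s['tool_pos'],'yaw',np.degrees(np.arctan2(X[1],X[0])).round(2),s['width'],'t',s['time'])
    for r in rows:
        print('row',r,' '.join('%d:%g,%g,%g'%(c,*T[r,c]) for c in range(c0,c1,2)))
    return im,T
E
python3 - <<'E'
from prof import *
go('w3',(215,295))
E
```

```text
F [-0.7 -0.  -3.7] [ 0.01 -0.02  0.02] [ 0.58718969 -0.11771841  0.23760093] yaw 4.84 0.1298558565197318 t 8.6333
row 215 385:32.9,37.4,140.9 387:33.8,37.5,141.1 389:34.8,37.5,141.2 391:35.7,37.5,141.1 393:36.5,37.7,142 395:37.2,37.9,143.1 397:38.4,37.8,142.4 399:39.2,37.8,142.7 401:40.5,37.6,141.5 403:41.4,37.6,141.7 405:42.5,37.4,140.9 407:43.6,37.4,140.7 409:44.5,37.4,140.8 411:45.2,37.6,141.7 413:53.5,31.4,114.5 415:54.9,31.2,113.4 417:56.1,31.1,113 419:57.6,30.8,111.9 421:58.4,31.1,113 423:58.7,31.7,115.8 425:58.5,32.7,120 427:59,33.1,121.9 429:58.9,34,125.7 431:58.6,34.9,129.8 433:59,35.4,131.9 435:59.3,35.8,133.7 437:60.1,36,134.5 439:61.1,36,134.5 441:105.1,8,11.4 443:107.1,7.8,10.5 445:108.7,7.9,10.9 447:109.9,8.2,12.2 449:111.7,8.2,12.1 451:113.8,7.9,11 453:115.5,8,11.1 455:117.8,7.6,9.5 457:118.8,8,11.4 459:120.6,8,11.2 461:122.3,8,11.2 463:123.8,8.1,11.8 465:125.5,8.1,11.6 467:127.2,8.1,11.9 469:128.2,8.5,13.5 471:130.4,8.2,12.2 473:133.1,7.8,10.2 475:134.7,7.8,10.3 477:140.8,5.6,0.7 479:142.4,5.7,1.1
row 295 385:43.2,-23.5,101.6 387:43.2,-20.6,107.7 389:43.2,-17.8,113.5 
[... 179 characters left out ...]
4.9,0,150.8 411:45.9,-0.1,150.6 413:47.1,-0.5,149.7 415:47.9,-0.2,150.3 417:48.7,0.2,151.1 419:49.7,0.1,151 421:50.7,0.1,150.9 423:51.6,0.2,151.1 425:52.6,0.1,151 427:53.8,-0.2,150.2 429:54.9,-0.3,150 431:55.5,0.1,151 433:56.5,0.1,150.9 435:57.6,-0.1,150.6 437:109.1,-66.8,11.2 439:110.6,-66.3,12.2 441:112.7,-66.7,11.4 443:114.6,-66.8,11.2 445:116.5,-66.8,11.2 447:118.2,-66.7,11.5 449:119.7,-66.3,12.3 451:122,-66.9,11.1 453:123.4,-66.3,12.3 455:125.9,-67,10.8 457:127.3,-66.6,11.7 459:129.6,-67.1,10.7 461:131.3,-66.9,11 463:132.9,-66.7,11.5 465:139.1,-71.4,1.8 467:141.4,-71.8,0.9 469:143.3,-71.8,1 471:145.8,-72.3,-0.2 473:147,-71.6,1.3 475:148.9,-71.7,1.2 477:151.4,-72.3,-0 479:152.7,-71.6,1.4
```

View pics/w3.png

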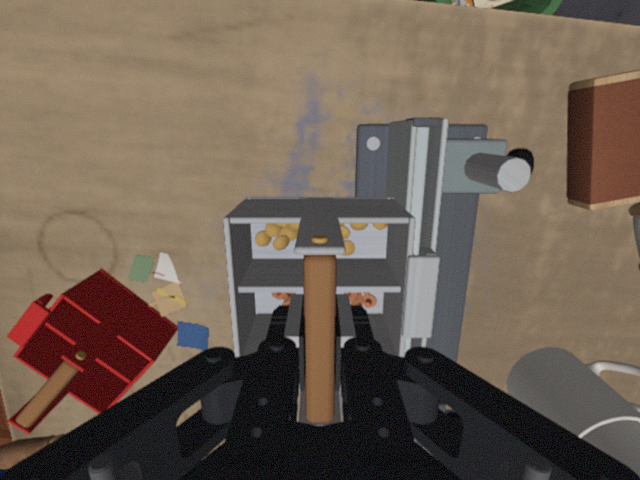

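The tongue is centred over the trough: back plate inner face at 58.7, expected 58.9. Lowering gently.

{"op": "jog_arm", "data": {
  "increments": [
    [[0,0,0.08,0,0,0,-1],[0,0,0.08,0,0,0,-1],[0,0,0.08,0,0,0,-1],[0,0,0.06,0,0,0,-1],[0,0,0.04,0,0,0,-1]]
  ]
}}

```text
time: 9.1
tool_pos: [0.5866, -0.1176, 0.2262]
tcp_rot: [-2.125, -2.313, 0.001]
wrist_force: [-0.2, 0.2, -3.6]
width: 0.133
grip_force: 49.9
```

{"op": "jog_arm", "data": {
  "increments": [
    [[0,0,0.03,0,0,0,-1],[0,0,0.03,0,0,0,-1],[0,0,0.03,0,0,0,-1],[0,0,0.03,0,0,0,-1],[0,0,0.02,0,0,0,-1]]
  ]
}}

```text
time: 9.52
tool_pos: [0.5869, -0.1176, 0.2225]
tcp_rot: [2.126, 2.313, -0.0]
wrist_force: [0.6, -0.4, -3.9]
width: 0.135
grip_force: 49.9
```

{"op": "jog_arm", "data": {
  "increments": [
    [[0,0,0.02,0,0,0,-1],[0,0,0.02,0,0,0,-1],[0,0,0.02,0,0,0,-1],[0,0,0.02,0,0,0,-1],[0,0,0,0,0,0,-1]]
  ]
}}

```text
time: 9.93
tool_pos: [0.5868, -0.1176, 0.22]
tcp_rot: [-2.126, -2.313, 0.0]
wrist_force: [0.0, 0.8, -2.7]
width: 0.131
grip_force: 49.9
```

{"op": "jog_arm", "data": {
  "increments": [
    [[0,0,0.01,0,0,0,-1],[0,0,0.01,0,0,0,-1],[0,0,0.01,0,0,0,-1],[0,0,0,0,0,0,-1],[0,0,0,0,0,0,-1]]
  ]
}}

```text
time: 10.35
tool_pos: [0.5869, -0.1176, 0.2193]
tcp_rot: [-2.126, -2.313, 0.0]
wrist_force: [-0.2, 0.4, -4.2]
width: 0.13
grip_force: 49.9
```

{"op": "jog_arm", "data": {
  "increments": [
    [[0,0,0.01,0,0,0,-1],[0,0,0.01,0,0,0,-1],[0,0,0.01,0,0,0,-1],[0,0,0,0,0,0,-1],[0,0,0,0,0,0,-1]]
  ]
}}

```text
time: 10.77
tool_pos: [0.5869, -0.1177, 0.2188]
tcp_rot: [2.126, 2.313, -0.0]
wrist_force: [-2.4, 0.2, 0.0]
width: 0.129
grip_force: 50.3
```

{"op": "jog_arm", "data": {
  "increments": [
    [[0,0,0.01,0,0,0,-1],[0,0,0.01,0,0,0,-1],[0,0,0,0,0,0,-1],[0,0,0,0,0,0,-1],[0,0,0,0,0,0,-1]]
  ]
}}

```text
time: 11.18
tool_pos: [0.5867, -0.1177, 0.2185]
tcp_rot: [-2.126, -2.313, 0.0]
wrist_force: [-5.7, -0.0, 4.3]
width: 0.128
grip_force: 51.0
```

Run:
```python
from prof import *
im,T=go('w4',(),395,460)
# bridge top vs back plate top vs lip
d=T.reshape(-1,3)
m=(d[:,0]>48)&(d[:,0]<56)&(abs(d[:,1])<18)&(d[:,2]>100); print('bridge top',np.median(d[m,2]),m.sum())
m=(d[:,0]>59.5)&(d[:,0]<62)&(d[:,1]>22)&(d[:,1]<70)&(d[:,2]>128)&(d[:,2]<140); print('backplate',np.median(d[m,2]),m.sum())
m=(d[:,0]>51)&(d[:,0]<58)&(d[:,1]>25)&(d[:,1]<70)&(d[:,2]>105)&(d[:,2]<118); print('floor',np.median(d[m,2]),m.sum())
m=(d[:,0]>56.5)&(d[:,0]<61)&(d[:,1]>25)&(d[:,1]<70)&(d[:,2]>117)&(d[:,2]<130); print('bp inner x',np.median(d[m,0]),m.sum())
m=(d[:,0]>41)&(d[:,0]<49)&(d[:,1]>40)&(d[:,1]<70)&(d[:,2]>80)&(d[:,2]<118); print('apron x',np.median(d[m,0]),m.sum())
m=(d[:,0]>45)&(d[:,0]<61)&(abs(d[:,1])<15)&(d[:,2]>130)&(d[:,2]<134.0); print('bridge x max',np.percentile(d[m,0],[97,99]),m.sum())
m=(abs(d[:,0]+43)<3)&(abs(d[:,1])<30)&(d[:,2]>115); print('front wall top',np.percentile(d[m,2],[50,90]),'rear',np.percentile(d[(abs(d[:,0]-44.5)<1)&(abs(d[:,1]-30)<6)&(d[:,2]>115),2],[50,90]))
```

```text
F [-5.7 -0.   4.3] [0.08 0.65 0.01] [ 0.58671534 -0.11769094  0.21854548] yaw 4.84 0.12807870549958777 t 11.1833
bridge top 225.1 3970
backplate 134.1 513
floor 112.8 854
bp inner x 59.1 897
apron x 47.1 1005
bridge x max [59.7   60.359] 1742
front wall top [223.7 233.5] rear [127.5  128.39]
```

The hook is seated: wall top at 128 gives a tongue edge of about 113, equal to the floor at 112.8. I'll ease off 0.3 mm and slide towards home, watching the force.

{"op": "jog_arm", "data": {
  "increments": [
    [[0,0,-0.012,0,0,0,-1],[-0.1,0,0,0,0,0,-1],[-0.15,0,0,0,0,0,-1],[-0.15,0,0,0,0,0,-1],[-0.1,0,0,0,0,0,-1]]
  ]
}}

```text
time: 11.65
tool_pos: [0.5883, -0.1315, 0.2187]
tcp_rot: [-2.124, -2.312, -0.003]
wrist_force: [-4.6, 8.8, 6.9]
width: 0.134
grip_force: 51.3
```

{"op": "jog_arm", "data": {
  "increments": [
    [[-0.1,0,0,0,0,0,-1],[-0.15,0,0,0,0,0,-1],[-0.15,0,0,0,0,0,-1],[-0.15,0,0,0,0,0,-1],[-0.1,0,0,0,0,0,-1]]
  ]
}}

```text
time: 12.07
tool_pos: [0.5897, -0.1507, 0.2187]
tcp_rot: [-2.124, -2.311, -0.003]
wrist_force: [-5.7, 9.1, 7.5]
width: 0.128
grip_force: 51.5
```

{"op": "jog_arm", "data": {
  "increments": [
    [[0,-0.01,-0.01,0,0,0,-1],[0,0,-0.01,0,0,0,-1],[0,0,0,0,0,0,-1],[0,0,0,0,0,0,-1],[0,0,0,0,0,0,-1]]
  ]
}}

```text
time: 12.48
tool_pos: [0.5898, -0.1521, 0.2185]
tcp_rot: [2.125, 2.313, 0.0]
wrist_force: [-0.1, 1.7, -0.1]
width: 0.128
grip_force: 50.3
```

{"op": "jog_arm", "data": {
  "increments": [
    [[-0.06,0,0,0,0,0,-1],[-0.1,0,0,0,0,0,-1],[-0.1,0,0,0,0,0,-1],[-0.1,0,0,0,0,0,-1],[-0.1,0,0,0,0,0,-1]]
  ]
}}

```text
time: 12.9
tool_pos: [0.5907, -0.1663, 0.2186]
tcp_rot: [2.126, 2.313, -0.0]
wrist_force: [-0.2, 1.2, -0.7]
width: 0.133
grip_force: 50.2
```

{"op": "jog_arm", "data": {
  "increments": [
    [[-0.1,0,0,0,0,0,-1],[-0.1,0,0,0,0,0,-1],[-0.1,0,0,0,0,0,-1],[-0.1,0,0,0,0,0,-1],[-0.06,0,0,0,0,0,-1]]
  ]
}}

```text
time: 13.32
tool_pos: [0.5918, -0.1801, 0.2187]
tcp_rot: [2.126, 2.313, -0.0]
wrist_force: [-0.1, 0.7, -2.5]
width: 0.125
grip_force: 50.1
```

{"op": "jog_arm", "data": {
  "increments": [
    [[-0.06,0,0,0,0,0,-1],[-0.06,0,0,0,0,0,-1],[-0.06,0,0,0,0,0,-1],[-0.06,0,0,0,0,0,-1],[-0.06,0,0,0,0,0,-1]]
  ]
}}

```text
time: 13.73
tool_pos: [0.5923, -0.1881, 0.2187]
tcp_rot: [-2.124, -2.313, -0.0]
wrist_force: [-2.1, 4.3, -0.5]
width: 0.126
grip_force: 50.4
```

{"op": "jog_arm", "data": {
  "increments": [
    [[-0.06,0,0,0,0,0,-1],[-0.06,0,0,0,0,0,-1],[-0.06,0,0,0,0,0,-1],[-0.06,0,0,0,0,0,-1],[-0.04,0,0,0,0,0,-1]]
  ]
}}

```text
time: 14.15
tool_pos: [0.5931, -0.1968, 0.2187]
tcp_rot: [-2.125, -2.313, 0.0]
wrist_force: [-2.6, 5.8, 0.8]
width: 0.13
grip_force: 50.5
```

{"op": "jog_arm", "data": {
  "increments": [
    [[-0.06,0,0,0,0,0,-1],[-0.06,0,0,0,0,0,-1],[-0.06,0,0,0,0,0,-1],[-0.06,0,0,0,0,0,-1],[-0.04,0,0,0,0,0,-1]]
  ]
}}

```text
time: 14.57
tool_pos: [0.5938, -0.2056, 0.2187]
tcp_rot: [-2.126, -2.313, 0.001]
wrist_force: [-2.3, 3.3, 0.2]
width: 0.13
grip_force: 50.4
```

{"op": "jog_arm", "data": {
  "increments": [
    [[-0.06,0,0,0,0,0,-1],[-0.06,0,0,0,0,0,-1],[-0.06,0,0,0,0,0,-1],[-0.06,0,0,0,0,0,-1],[-0.06,0,0,0,0,0,-1]]
  ]
}}

```text
time: 14.98
tool_pos: [0.5947, -0.2144, 0.2187]
tcp_rot: [-2.126, -2.313, 0.0]
wrist_force: [-1.4, 3.5, 0.3]
width: 0.128
grip_force: 50.4
```

{"op": "jog_arm", "data": {
  "increments": [
    [[-0.06,0,0,0,0,0,-1],[-0.06,0,0,0,0,0,-1],[-0.06,0,0,0,0,0,-1],[-0.06,0,0,0,0,0,-1],[-0.06,0,0,0,0,0,-1]]
  ]
}}

```text
time: 15.4
tool_pos: [0.5955, -0.2234, 0.2187]
tcp_rot: [-2.126, -2.313, 0.0]
wrist_force: [-2.0, 3.4, -0.1]
width: 0.131
grip_force: 50.3
```

{"op": "jog_arm", "data": {
  "increments": [
    [[-0.06,0,0,0,0,0,-1],[-0.06,0,0,0,0,0,-1],[-0.06,0,0,0,0,0,-1],[-0.06,0,0,0,0,0,-1],[-0.06,0,0,0,0,0,-1]]
  ]
}}

```text
time: 15.82
tool_pos: [0.5963, -0.2323, 0.2187]
tcp_rot: [-2.126, -2.313, 0.0]
wrist_force: [-2.6, 3.0, -1.0]
width: 0.128
grip_force: 50.3
```

{"op": "jog_arm", "data": {
  "increments": [
    [[-0.06,0,0,0,0,0,-1],[-0.06,0,0,0,0,0,-1],[-0.06,0,0,0,0,0,-1],[-0.06,0,0,0,0,0,-1],[-0.06,0,0,0,0,0,-1]]
  ]
}}

```text
time: 16.23
tool_pos: [0.5971, -0.2413, 0.2187]
tcp_rot: [-2.126, -2.313, 0.0]
wrist_force: [-1.6, 2.8, -1.2]
width: 0.129
grip_force: 50.3
```

{"op": "jog_arm", "data": {
  "increments": [
    [[-0.04,0,0,0,0,0,-1],[-0.04,0,0,0,0,0,-1],[-0.04,0,0,0,0,0,-1],[-0.04,0,0,0,0,0,-1],[-0.02,0,0,0,0,0,-1]]
  ]
}}

```text
time: 16.65
tool_pos: [0.5975, -0.2467, 0.2187]
tcp_rot: [2.126, 2.313, -0.0]
wrist_force: [-1.5, 3.1, -0.3]
width: 0.129
grip_force: 50.3
```

{"op": "jog_arm", "data": {
  "increments": [
    [[-0.03,0,0,0,0,0,-1],[-0.03,0,0,0,0,0,-1],[-0.03,0,0,0,0,0,-1],[-0.03,0,0,0,0,0,-1],[-0.02,0,0,0,0,0,-1]]
  ]
}}

```text
time: 17.07
tool_pos: [0.5979, -0.2508, 0.2187]
tcp_rot: [-2.126, -2.313, 0.0]
wrist_force: [-1.9, 4.0, -1.2]
width: 0.129
grip_force: 50.3
```

{"op": "jog_arm", "data": {
  "increments": [
    [[-0.02,0,0,0,0,0,-1],[-0.02,0,0,0,0,0,-1],[-0.02,0,0,0,0,0,-1],[-0.02,0,0,0,0,0,-1],[0,0,0,0,0,0,-1]]
  ]
}}

```text
time: 17.48
tool_pos: [0.5984, -0.2537, 0.2187]
tcp_rot: [2.125, 2.312, -0.0]
wrist_force: [0.6, -0.1, -3.6]
width: 0.13
grip_force: 50.0
```

The side force from the bolt vanished, so the bolt has likely sprung out. I'll feel for the stop.

{"op": "jog_arm", "data": {
  "increments": [
    [[-0.02,0,0,0,0,0,-1],[-0.02,0,0,0,0,0,-1],[0,0,0,0,0,0,-1],[0,0,0,0,0,0,-1],[0,0,0,0,0,0,-1]]
  ]
}}

```text
time: 17.9
tool_pos: [0.5982, -0.2544, 0.2188]
tcp_rot: [2.125, 2.313, -0.0]
wrist_force: [0.5, -0.3, -2.4]
width: 0.13
grip_force: 50.0
```

Run:
```python
from h import *
s=read_state(); print(s['tool_pos'],s['wrist_force'],s['time'])
a=cam('wrist')[0]; b=cam('scene')[0]; t=cam('top')[0]
c=cv2.resize(b[110:250,210:400],(760,560)[:2],interpolation=2)[:, :]
A=cv2.resize(a[150:450,300:560],(347,400)); B=cv2.resize(b[120:240,240:375],(450,400),interpolation=2)
cv2.imwrite('pics/home.png',np.hstack([A,B]))
```

```text
[ 0.59823391 -0.25440637  0.21877347] [ 0.52133498 -0.29579813 -2.41022841] 17.9
```

View pics/home.png

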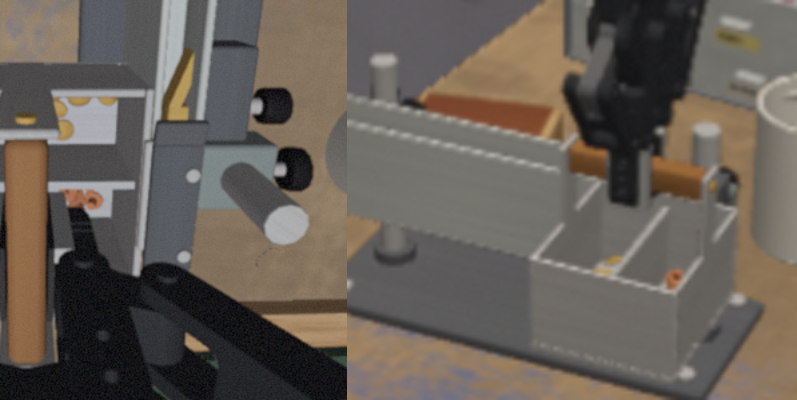

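The brass bolt stands out across the trough at (180,95) in the left crop, and the hook is past it under the keeper. I'll make one soft check against the stop.

{"op": "jog_arm", "data": {
  "increments": [
    [[-0.015,0,0,0,0,0,-1],[-0.015,0,0,0,0,0,-1],[0,0,0,0,0,0,-1],[0,0,0,0,0,0,-1],[0,0,0,0,0,0,-1]]
  ]
}}

```text
time: 18.47
tool_pos: [0.5982, -0.255, 0.2188]
tcp_rot: [-2.125, -2.313, -0.0]
wrist_force: [-0.5, 2.2, -2.3]
width: 0.13
grip_force: 50.1
```

{"op": "jog_arm", "data": {
  "increments": [
    [[-0.015,0,0,0,0,0,-1],[-0.015,0,0,0,0,0,-1],[0,0,0,0,0,0,-1],[0,0,0,0,0,0,-1],[0,0,0,0,0,0,-1]]
  ]
}}

```text
time: 18.88
tool_pos: [0.5981, -0.2554, 0.2188]
tcp_rot: [-2.125, -2.313, -0.001]
wrist_force: [-2.1, 4.6, -0.1]
width: 0.132
grip_force: 50.4
```

The stop is felt softly at 4.6 N. I'll ease back slightly, open part way and rise.

{"op": "jog_arm", "data": {
  "increments": [
    [[0.015,0,0,0,0,0,-1],[0.015,0,0.01,0,0,0,-1],[0,0,0,0,0,0,-1],[0,0,0,0,0,0,-1],[0,0,0,0,0,0,-1]]
  ],
  "force": 20
}}

```text
time: 19.3
tool_pos: [0.5981, -0.2552, 0.2186]
tcp_rot: [-2.126, -2.313, 0.0]
wrist_force: [-2.8, 5.0, 1.8]
width: 0.13
grip_force: 50.5
```

{"op": "jog_arm", "data": {
  "increments": [
    [[0,0,0,0,0,0,-0.7],[0,0,0,0,0,0,-0.65],[0,0,0,0,0,0,-0.6],[0,0,0,0,0,0,-0.5],[0,0,0,0,0,0,-0.4]]
  ]
}}

```text
time: 19.72
tool_pos: [0.5987, -0.2557, 0.2188]
tcp_rot: [2.125, 2.312, 0.0]
wrist_force: [0.3, 0.5, 0.3]
width: 0.299
grip_force: 0.0
```

{"op": "jog_arm", "data": {
  "increments": [
    [[0,0,0,0,0,0,-0.2],[0,0,0,0,0,0,0],[0,0,0,0,0,0,0],[0,0,0,0,0,0,0],[0,0,0,0,0,0,0]]
  ]
}}

```text
time: 20.13
tool_pos: [0.5983, -0.2552, 0.2185]
tcp_rot: [2.126, 2.313, 0.0]
wrist_force: [0.2, 0.7, -0.1]
width: 0.504
grip_force: 0.0
```

{"op": "jog_arm", "data": {
  "increments": [
    [[0,0,-0.1,0,0,0,0],[0,0,-0.3,0,0,0,0],[0,0,-0.5,0,0,0,0],[0,0,-0.6,0,0,0,0],[0,0,-0.6,0,0,0,0]]
  ]
}}

```text
time: 20.55
tool_pos: [0.5981, -0.2551, 0.2826]
tcp_rot: [-2.125, -2.313, 0.0]
wrist_force: [0.4, -0.1, 0.1]
width: 0.502
grip_force: 0.0
```

{"op": "jog_arm", "data": {
  "increments": [
    [[0,-0.2,-0.6,0,0,0,0],[0,-0.3,-0.6,0,0,0,0],[0,-0.3,-0.4,0,0,0,0],[0,-0.2,-0.1,0,0,0,0],[0,0,0,0,0,0,0]]
  ]
}}

```text
time: 20.97
tool_pos: [0.5678, -0.2581, 0.3344]
tcp_rot: [2.125, 2.311, 0.001]
wrist_force: [-0.5, 0.8, 0.2]
width: 0.499
grip_force: 0.0
```

Run:
```python
from h import *
s=read_state(); print(s['tool_pos'],s['wrist_force'],s['time'])
a=cam('wrist')[0]; b=cam('scene')[0]; t=cam('top')[0]
A=cv2.resize(a[100:420,260:560],(375,400)); B=cv2.resize(b[120:290,220:390],(400,400),interpolation=2)
cv2.imwrite('pics/end.png',np.hstack([A,B]))
```

```text
[ 0.56777297 -0.25809453  0.33436311] [-0.46939157  0.84151555  0.19802403] 20.9667
```

View pics/end.png

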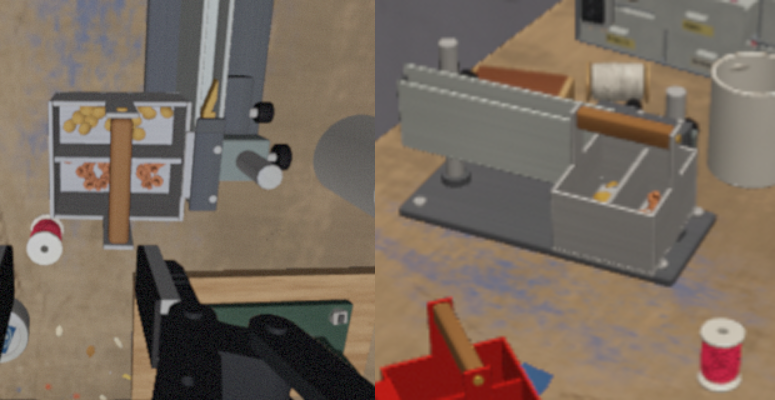

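The tray hangs upright at the home end. The bolt is out at (210,98) in the left crop, the spool is undisturbed and the gripper is clear, so I'll hand in.

```bash
python3 -c "
from workcell import bot
print(bot.finish_job())"
```

```text
the job is handed in; nothing more can be done
None
```

The snap-parts tray hangs upright on the rail at the stop, with the latch bolt out behind its hook. It is released, the arm is clear, and the job was handed in at about 21 s; no verdict came back.

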